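# Roll the steam-iron boiler onto its measuring mark

### The job

Roll the steel boiler tank across the bench mat by pushing on its top with your fingertips, so that it comes to rest lying along the tape strip, with its middle line above the tape and the whole tank between the tape's ends. Do not push it from the side, grip it, lift it or let it run away; several strokes are fine. Leave the jar, the screwdriver and the meter where they are, and finish clear of the tank.

Things in the scene. Friction and masses are not known exactly. Their poses are not given: they have to be found in the camera images.
- boiler: loose bare-steel boiler tank lying on its side on the mat: a plain cylinder 84 mm in diameter, 160 mm long (200 mm over its end fittings), about 0.6 kg. Origin at its very centre, 46 mm above the bench (top of tank at 88 mm); x axis along it. At the start z points up, to a thin flush weld seam; y and z turn as it rolls. It rolls without slipping
- tape: flat pale paper tape on the mat, marking where the tank must lie: 280 mm long, 30 mm wide, nothing to bump over. Origin at its centre, 4 mm above the bench; x axis along the strip, y across it. It lies 75 to 145 mm to one side or the other of the tank, parallel to it within 5 degrees
- mat: fixed dark rubber bench mat, 340 mm (its x) by 440 mm (its y), 4 mm thick, origin at the middle of its underside; tank and tape lie along its x, the rolling is along its y. Its rolling resistance stops a tank left rolling at 50 mm/s within about 10 mm, and the tank then stays put
- jar: bystander: closed glass jar, 60 mm across, 75 mm tall, standing on the bench beside the mat; origin at the centre of its underside
- driver: bystander: screwdriver about 200 mm long and 26 mm thick, lying on the bench beyond the mat's far edge; origin near its middle, on the bench, x axis along it
- meter: bystander: hand-held meter, 85 by 170 by 42 mm, lying on the bench beside the mat, opposite the jar; origin at the centre of its underside
There are look-alikes about, which are no part of the job. What is meant by the boiler is not purple or turquoise, and is the larger of those in its own colour.

How it is judged:
By the outcome, as a careful person would: the job done as asked, in the order asked, and still so for the second after the job is handed in, with the robot touching nothing.
It also fails if it takes over 64 s, if anything falls off the work surface, if the arm or the gripper's body presses on something with over 40 N, if the wrist force passes 120 N, or if a joint passes its speed limit or range.

### The arm

A 6-joint arm with a two-finger parallel gripper is mounted at the origin on the work surface. World frame = base frame: x ahead of the robot, y to its left, z up, the work surface at z = 0. Lengths are in mm, angles in degrees, forces in N, time in s.
With the tool pointing down it reaches from about 300 to 850 mm from the base axis. Payload 4.2 kg.
Tool frame: the origin (TCP) lies between the finger pads; the fingertips stand 8 mm ahead of it and the grasp point (between the pads) lies 11 mm behind it; x points along the fingers, y is the direction in which the jaws open and shut, and the axes are right-handed (so a half turn about x gives the same grasp; the last joint's range is limited). The gripper opens to 91 mm and grips with 3 to 60 N. Pads are 32 mm wide; open, the fingers measure 118 mm over their backs; the gripper's body (76 mm by 178 mm) begins 60 mm behind the grasp point.
Start: joints at [-71.62, 18.312, 89.639, -0, 72.044, -1.146], TCP at [192.192, -541.945, 221.976] pointing down, gripper open.
Joint ranges: [-177.97, 177.97], [-48.28, 115.42], [12.27, 149.76], [-77.06, 257.06], [2.81, 150.46], [-146.56, 146.56]. Speed limits (degrees/s): [147.25, 147.25, 180, 180, 180, 180].

### API

Orientations are given as [roll, pitch, yaw] about the fixed x, y, z axes, in that order (R = Rz(yaw) Ry(pitch) Rx(roll)).
In Python, from workcell import env gives the robot as it stands.
- The arm moves only by the tool arm_command, never from a script. Its arguments are lists of equal length, an entry for each row: "slide": the shift along the tool's x, y, z in cm, a list of three; "turn": the turn, a rotation vector about the tool's x, y, z in rad, a list of three; "grip": the closure in counts, from 0 (fully open) to 255 (shut). A call has 1 to 20 rows; each row is the pose to reach, as a shift and turn from the pose commanded when the call began, along the tool's axes at that moment; what a row does not reach only later rows make up. A row lasts 1/12 s, in which the tool goes at most 41.7 mm and 7.16 degrees, less where a joint would pass 70% of its speed; a pose out of reach is approached as far as the arm can. A call with a gripper value outside its range is refused whole. The fingers move at their own pace and stop on an object; "newtons" is the grip in N (left out, the last holds). Time passes only in rows, so rows that repeat a pose let the fingers close. It gives the time, the measured TCP pose, the force and the opening at its end, in the units of the state.
- env.state(): the state, without advancing time (a new reading comes with each control period).
- env.grab_frame(name): name is "scene" or "top"; returns (picture, depth): 420x560x3 uint8, red, green, blue; 420x560 float32, mm along the optical axis (not along the pixel's ray), 0 where there is no reading.
- env.calibration(name): a dict with "K" (3x3 intrinsics, pixels), "camera_from_world" (4x4, takes a point from world to camera coordinates). Camera axes: x right, y up, looking along -z (the intrinsics and any distortion apply to the point x, -y, -z); pixel columns grow to the right and rows downward; lengths in mm; the calibration is good to about 2 mm. A picture is of the moment at which its call begins. calibration takes no time and is no camera call.
- env.job_done(): hands the job in, once; it reports no verdict.
Trained networks look in the newest picture that a camera, given by its name, has taken for a name from the list of things; names that differ only in an ending like _2 or _b are one class to them, and where a whole thing is asked for, a point or a joint stands for the part that bears it (a point fixed in the world has none). Each returns a list of dicts, best first, with "p" (0 to 1); they miss things now and then, are a little off and sometimes report something else, mostly with a low value. They report only what shows in the picture. A call takes as long as a camera call. They do not tell look-alikes from the thing itself.
- env.search_frame(camera, label): "point" ([x, y, z] in mm, in world coordinates, good to about 4 mm: the middle of the surface that is visible of it).
The state is a dict: "time_s": time; "qpos": joint angles; "qvel": joint speeds; "effort": joint torques, N m; "ee_pos": TCP position; "ee_rot": TCP orientation; "force": force on the tool from outside, world axes, zero at the start; "torque": the same for the moment, N m; "gripper_width": finger opening in mm.
Only numpy, scipy, OpenCV 4.12 (cv2) and the standard library are available. Lean on these libraries where they do the work, as an engineer would, in place of code of your own. Each camera call takes 0.05 s, during which the arm holds its last target.

## Working session

There is one attempt and no reset: what is moved stays moved. The work goes in short steps, Python scripts to look and compute and a tool call to move; the robot and the scene stay as the last step left them, time stands still between calls to the robot, and variables do not carry over. Pictures are saved under pics/ and viewed, and the job is handed in when it is done.

Besides the shell and the picture viewer there is one more tool, called after ">>>" by a JSON object that holds its "op" and its "data". arm_command: Moves the arm, as the interface text tells. Its arguments: {"type":"object","properties":{"slide":{"type":"array","items":{"type":"array","items":{"type":"number"}}},"turn":{"type":"array","items":{"type":"array","items":{"type":"number"}}},"grip":{"type":"array","items":{"type":"number"}},"newtons":{"type":"number"}},"required":["slide","turn","grip"]}

```bash
mkdir -p pics
cat > h.py <<'E'
import numpy as np, cv2
from workcell import env
def snap(n,f):
    p,d=env.grab_frame(n); cv2.imwrite(f'pics/{f}.png',p[:,:,::-1]); np.savez(f'pics/{f}.npz',p=p,d=d); return p,d
def world(n,u,v,z):
    c=env.calibration(n);K=np.array(c['K']);T=np.array(c['camera_from_world'])
    x=(u-K[0,2])/K[0,0]*z; y=(v-K[1,2])/K[1,1]*z
    return (np.linalg.inv(T)@np.stack([x,-y,-z,np.ones_like(z)]))[:3]
def cloud(n,d):
    v,u=np.mgrid[:d.shape[0],:d.shape[1]]
    return world(n,u.ravel().astype(float),v.ravel().astype(float),d.ravel().astype(float)).T.reshape(d.shape+(3,))
E
python3 - <<'E'
from h import *
for n in ['top','scene']:
    snap(n,n+'0')
    print({k:np.array(v).tolist() for k,v in env.calibration(n).items()})
for l in ['boiler','tape','jar','driver','meter']:
    print(l,[(np.round(r['point']),round(r['p'],2)) for r in env.search_frame('top',l)])
print(env.state())
E
```

```text
{'K': [[434.3716265580939, 0.0, 283.3828568678042], [0.0, 434.3716265580939, 208.50495102330058], [0.0, 0.0, 1.0]], 'camera_from_world': [[-0.01776101055392679, -0.9998380213888504, 0.0029116128403089917, -21.14040991484027], [0.9920999206733937, -0.017261705159335144, 0.12425691503830985, -518.3838860669255], [-0.12418652867339873, 0.0050955392472959715, 0.9922458070336352, -1403.4561109903088], [0.0, 0.0, 0.0, 1.0]]}
{'K': [[380.9372879034861, 0.0, 276.0193125546593], [0.0, 380.9372879034861, 206.7716510229557], [0.0, 0.0, 1.0]], 'camera_from_world': [[-0.688708302785755, 0.7249305997945361, -0.012509962250097997, 397.3607654688336], [-0.4002278280439866, -0.3657294056873551, 0.8402735789460284, 138.22156297772344], [0.6045647685179459, 0.5837102254519003, 0.5420182777081728, -1296.0691938342834], [0.0, 0.0, 0.0, 1.0]]}
boiler [(array([ 500., -321.,   56.]), 0.77), (array([597.,  -2.,  74.]), 0.64), (array([ 227., -271.,   76.]), 0.64), (array([ 703., -464.,   53.]), 0.6)]
tape [(array([580., 106.,   8.]), 0.55)]
jar [(array([557., 326.,  75.]), 0.83)]
driver [(array([800.,  59.,  21.]), 0.66)]
meter [(array([ 681., -246.,   34.]), 0.95)]
{'time_s': 0.35, 'qpos': array([-7.16187674e+01,  1.83219378e+01,  8.96533096e+01, -1.39990690e-04,
        7.20445529e+01, -1.14655082e+00]), 'qvel': array([ 0.00454863, -0.06921622, -0.06994416, -0.0525509 , -0.02066626,
        0.04589099]), 'effort': array([-2.98804616e-04, -4.11888063e+01, -2.31856513e+01,  7.27241999e-02,
        4.07090981e-02, -6.32167325e-05]), 'ee_pos': array([ 192.16640518, -541.83954018,  221.77809987]), 'ee_rot': array([-90.7612408 ,  89.98019923, 108.7665858 ]), 'force': array([-0.0369791 ,  0.78306797,  0.49446035]), 'torque': array([-0.00381839,  0.00879296, -0.01874678]), 'gripper_width': 91.20938302187511}
```

View pics/top0.png

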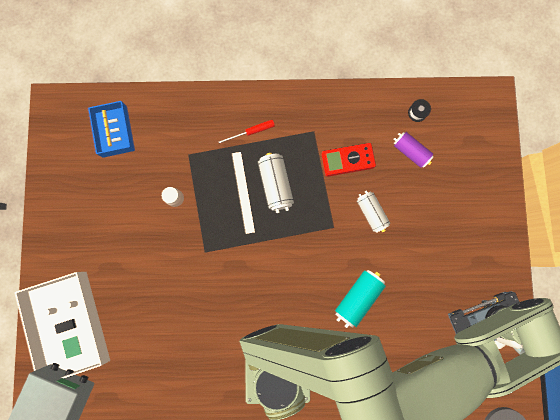

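View pics/scene0.png

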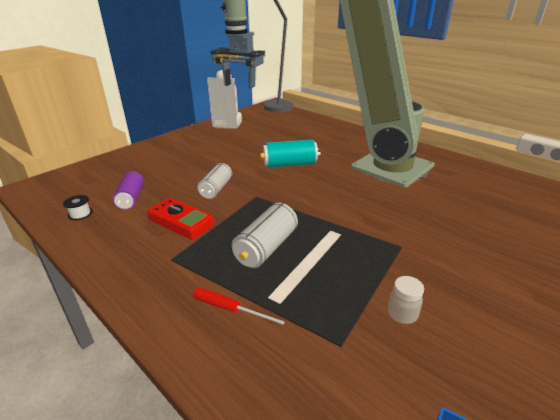

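Boiler candidates in the top picture are steel on the mat (275,182), a smaller steel one (373,212), purple (413,150) and turquoise (360,298). The one on the mat fits: steel, the larger of the two, and parallel to the tape at (243,193). I'll confirm this in a crop and measure.

```bash
cat > m.py <<'E'
from h import *
def fit(P,name):
    r=cv2.minAreaRect(P[:,:2].astype(np.float32)); b=cv2.boxPoints(r)
    e=[b[1]-b[0],b[2]-b[1]]; l=max(e,key=np.linalg.norm); 
    if l[0]<0:l=-l
    print(name,'c',np.round(r[0],1),'size',np.round(r[1],1),'yaw',round(float(np.degrees(np.arctan2(l[1],l[0]))),2),'n',len(P),'z',np.round(np.percentile(P[:,2],[5,50,95,99]),1))
def measure(f,pr=True):
    a=np.load(f'pics/{f}.npz');p,d=a['p'].astype(int),a['d'];C=cloud('top',d)
    X,Y,Z=C[...,0],C[...,1],C[...,2]
    roi=(d>0)&(X>400)&(X<790)&(Y>-140)&(Y<250)
    t=roi&(p.min(2)>150)&(Z<20)&(Y>-130)
    n,lab,st,_=cv2.connectedComponentsWithStats(t.astype(np.uint8))
    k=1+np.argmax(st[1:,4]); fit(C[lab==k],'tape')
    t=roi&(Z>30)&(Z<140)
    n,lab,st,_=cv2.connectedComponentsWithStats(t.astype(np.uint8))
    for k in range(1,n):
        if st[k,4]>300: fit(C[lab==k],'obj'+str(st[k]))
    # tank crest: points above 70
    Q=C[roi&(Z>60)&(Z<95)]
    # cylinder axis fit: least squares on y=a+b x, z-centre fixed
    from scipy.optimize import least_squares
    x0=Q[:,0].mean()
    f=lambda q:np.hypot((Q[:,1]-q[0]-q[1]*(Q[:,0]-x0))*np.cos(np.arctan(q[1])),Q[:,2]-q[2])-42
    s=least_squares(f,[Q[:,1].mean(),0,46],loss='soft_l1',f_scale=2)
    print('axis at x',round(x0,1),'y',np.round(s.x[0],1),'yaw',round(float(np.degrees(np.arctan(s.x[1]))),2),'zc',round(s.x[2],1),'res',round(float(np.std(s.fun)),2),'xrange',np.round(np.percentile(Q[:,0],[0.5,99.5]),1))
    return C
if __name__=='__main__':
    import sys
    C=measure(sys.argv[1])
E
python3 m.py top0; python3 -c "
import cv2
a=cv2.imread('pics/top0.png')[110:265,170:450]
cv2.imwrite('pics/crop0.png',cv2.resize(a,None,fx=2.8,fy=2.8,interpolation=cv2.INTER_CUBIC))"
```

```text
tape c [580.9 105.6] size [282.3  31.5] yaw 9.29 n 757 z [-0.2  5.   9.9 12.1]
obj[ 258  153   36   60 1398] c [605.7  -5.6] size [201.4  83.8] yaw 12.34 n 1398 z [54.8 81.1 90.6 93.3]
axis at x 601.9 y -6.2 yaw 12.43 zc 46.0 res 3.41 xrange [516.3 691.7]
```

View pics/crop0.png

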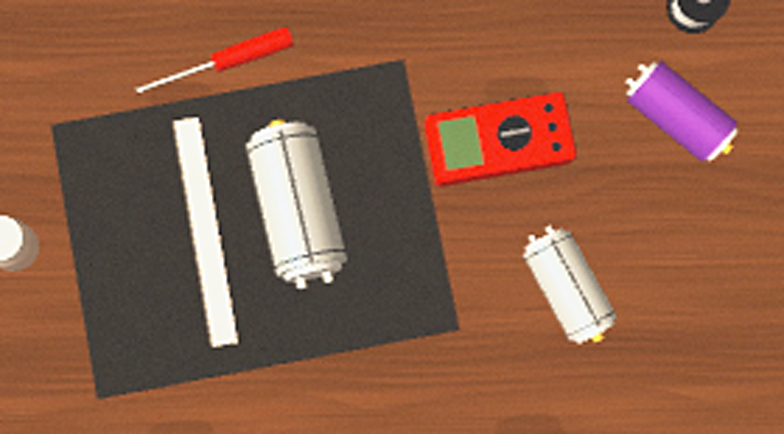

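The crop confirms it: the large steel tank on the mat, seam up, about 114 mm from the tape. The smaller steel look-alike is off the mat. Rolling straight brings the tank to the tape's centre. The pads are 32 mm wide, so I'll use about 5 strokes of roughly 23 mm of roll each.

```bash
cat > k.py <<'E'
from h import *
from scipy.spatial.transform import Rotation as Rn
def goal(p,yaw,s=1):
    st=env.state(); R=Rn.from_euler('xyz',st['ee_rot'],degrees=True)
    x=np.array([0,0,-1.]);y=s*np.array([np.cos(np.radians(yaw)),np.sin(np.radians(yaw)),0]);z=np.cross(x,y)
    G=Rn.from_matrix(np.stack([x,y,z],1))
    return np.round(R.inv().apply(np.array(p)-st['ee_pos'])/10,2),np.round((R.inv()*G).as_rotvec(),3),np.round(R.as_matrix(),3).tolist()
E
python3 - <<'E'
from k import *
t=np.radians(12.4); r=np.array([-np.sin(t),np.cos(t)])
p=np.array([605.7,-5.6])-13*r
print(p)
for s in(1,-1): print(goal([*p,150],12.4,s))
E
```

```text
[608.49155925 -18.29673962]
(array([  7.19, -35.42, -56.74]), array([-1.446, -0.   ,  0.   ]), [[-0.0, 0.334, -0.942], [0.0, -0.942, -0.334], [-1.0, -0.0, -0.0]])
(array([  7.19, -35.42, -56.74]), array([1.695, 0.   , 0.   ]), [[-0.0, 0.334, -0.942], [0.0, -0.942, -0.334], [-1.0, -0.0, -0.0]])
```

>>> {"op": "arm_command", "data": {"slide": [[0, -2, -3], [0, -4, -6.5], [0, -6, -9.8], [0, -8, -13], [0, -10, -16], [0, -12, -19.5], [0, -14, -22.5], [0, -16, -25.8], [0, -18, -29], [0, -20, -32.2], [0, -22, -35.4], [0, -24, -38.6], [0, -26, -41.8], [0, -28, -45], [0, -30, -48], [1, -32, -51.3], [2, -34, -54.5], [4, -35.4, -56.7], [6, -35.4, -56.7], [6, -35.4, -56.7]], "turn": [[-0.08, 0, 0], [-0.16, 0, 0], [-0.24, 0, 0], [-0.32, 0, 0], [-0.4, 0, 0], [-0.48, 0, 0], [-0.56, 0, 0], [-0.64, 0, 0], [-0.72, 0, 0], [-0.8, 0, 0], [-0.88, 0, 0], [-0.96, 0, 0], [-1.04, 0, 0], [-1.12, 0, 0], [-1.2, 0, 0], [-1.28, 0, 0], [-1.36, 0, 0], [-1.446, 0, 0], [-1.446, 0, 0], [-1.446, 0, 0]], "grip": [0, 0, 0, 0, 0, 0, 0, 0, 0, 0, 0, 0, 0, 0, 0, 0, 0, 0, 0, 0]}}

```text
time_s: 2.02
ee_pos: [606.4, -17.2, 157.5]
ee_rot: [-103.9, 89.5, 178.6]
force: [-1.3, -0.4, -1.0]
gripper_width: 91.2
```

Run:
```python
from k import *
print(goal([608.5,-18.3,98],12.4)); s=env.state();print(s['ee_pos'],s['force'],s['time_s'],s['qpos'])
snap('scene','scene1');snap('top','top1')
```

```text
(array([5.95, 0.23, 0.17]), array([ 0.002, -0.002,  0.008]), [[-0.009, 0.976, 0.217], [0.0, 0.217, -0.976], [-1.0, -0.008, -0.002]])
[606.36646352 -17.20575534 157.47266066] [-1.28957014 -0.44257198 -0.9757171 ] 2.0167 [-2.70563109e+00  2.39618184e+01  9.05561279e+01 -1.21144271e-02
  6.59692142e+01 -1.52227170e+01]
```

View pics/scene1.png

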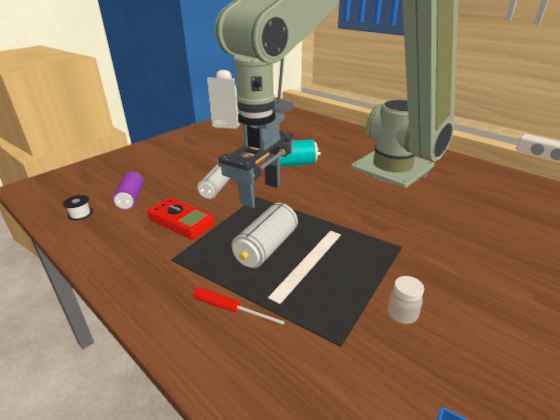

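The fingertips are above the tank with the gripper aligned to it. Descending to just above the top.

>>> {"op": "arm_command", "data": {"slide": [[1.5, 0.2, 0.1], [3, 0.2, 0.1], [4.5, 0.2, 0.1], [5.2, 0.2, 0.1], [5.2, 0.2, 0.1], [5.2, 0.2, 0.1]], "turn": [[0, 0, 0], [0, 0, 0], [0, 0, 0], [0, 0, 0], [0, 0, 0], [0, 0, 0]], "grip": [0, 0, 0, 0, 0, 0]}}

```text
time_s: 2.62
ee_pos: [610.9, -20.0, 111.2]
ee_rot: [71.0, 89.9, -6.7]
force: [0.7, 0.9, 0.3]
gripper_width: 91.1
```

>>> {"op": "arm_command", "data": {"slide": [[0.6, 0, -0.3], [1.2, 0, -0.3], [1.4, 0, -0.3], [1.5, 0, -0.3], [1.5, 0, -0.3]], "turn": [[0, 0, 0], [0, 0, 0], [0, 0, 0], [0, 0, 0], [0, 0, 0]], "grip": [0, 0, 0, 0, 0]}}

```text
time_s: 3.03
ee_pos: [609.7, -16.4, 96.2]
ee_rot: [34.1, 90.0, -43.5]
force: [-1.2, -1.2, 6.5]
gripper_width: 90.8
```

Light contact at z=96, as expected. Next a first stroke of 46 mm at the fingertips (about 23 mm of roll), then hold and lift.

>>> {"op": "arm_command", "data": {"slide": [[0.1, 0, 0], [0.1, 0, -0.2], [0.1, 0, -0.6], [0.1, 0, -1.0], [0.1, 0, -1.4], [0.1, 0, -1.8], [0.1, 0, -2.2], [0.1, 0, -2.6], [0.1, 0, -3.0], [0.1, 0, -3.4], [0.1, 0, -3.8], [0.1, 0, -4.2], [0.1, 0, -4.5], [0.1, 0, -4.6], [0.1, 0, -4.6], [0.1, 0, -4.6], [0.1, 0, -4.6]], "turn": [[0, 0, 0], [0, 0, 0], [0, 0, 0], [0, 0, 0], [0, 0, 0], [0, 0, 0], [0, 0, 0], [0, 0, 0], [0, 0, 0], [0, 0, 0], [0, 0, 0], [0, 0, 0], [0, 0, 0], [0, 0, 0], [0, 0, 0], [0, 0, 0], [0, 0, 0]], "grip": [0, 0, 0, 0, 0, 0, 0, 0, 0, 0, 0, 0, 0, 0, 0, 0, 0]}}

```text
time_s: 4.45
ee_pos: [599.9, 28.4, 96.1]
ee_rot: [43.5, 89.9, -34.1]
force: [-3.1, -1.1, 11.8]
gripper_width: 91.4
```

```bash
python3 - <<'E'
from k import *
snap('scene','scene2');snap('top','top2')
print(env.state()['ee_pos'],env.state()['force'])
E
python3 m.py top2
```

```text
[599.92078222  28.36756805  96.09622638] [-3.23432075 -0.71837478 12.15312972]
tape c [769.1 140.6] size [ 6.3 95.3] yaw -70.29 n 36 z [10.5 16.  18.8 19.3]
axis at x 648.9 y 33.3 yaw -1.13 zc 71.8 res 0.21 xrange [626.6 667.3]
```

View pics/scene2.png

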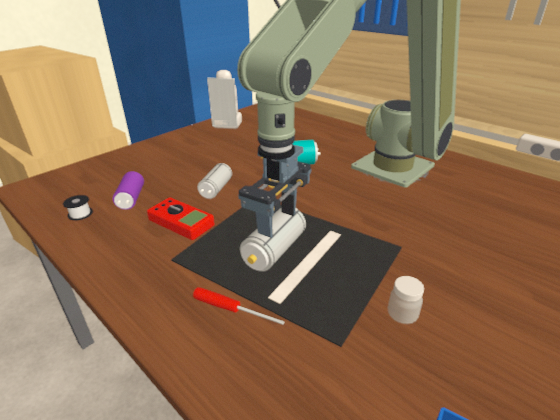

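View pics/top2.png

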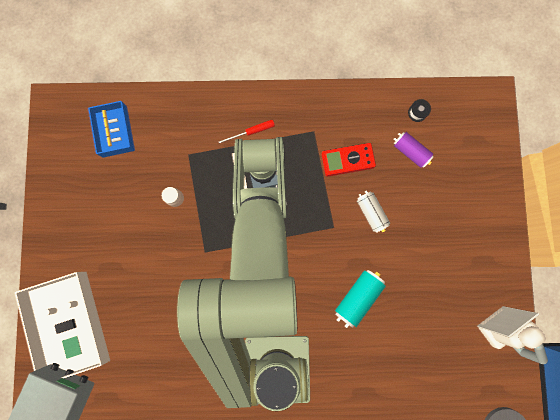

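The tank is rolling under the fingertips. The arm hides it from the top camera, so I'll fit it from the scene camera's depth.

```bash
cat > ms.py <<'E'
from h import *
from scipy.optimize import least_squares
def tank(f,guess,cam='scene'):
    a=np.load(f'pics/{f}.npz');C=cloud(cam,a['d']);p=a['p'].astype(int)
    m=(a['d']>0)&(p.min(2)>105)&(p.max(2)-p.min(2)<45)
    Q=C[m]; cx,cy,yaw=guess; q=[cx,cy,np.tan(np.radians(yaw)),46]
    for it in range(4):
        def res(q,Q=None):
            c=np.cos(np.arctan(q[2])); return np.hypot((Q[:,1]-q[1]-q[2]*(Q[:,0]-cx))*c,Q[:,2]-q[3])-42
        u=np.array([1,q[2]])/np.hypot(1,q[2])
        al=(Q[:,:2]-[cx,q[1]])@u
        k=(abs(al)<75)&(Q[:,2]>25)&(Q[:,2]<92)&(abs(res(q,Q))<[25,12,7,5][it])
        S=Q[k]; s=least_squares(lambda w:res([0,w[0],w[1],w[2]],S),[q[1],q[2],q[3]],loss='soft_l1',f_scale=2).x
        q=[cx,s[0],s[1],s[2]]
    u=np.array([1,q[2]])/np.hypot(1,q[2]);n=np.array([-u[1],u[0]])
    # ends of body+fittings
    A=C[(a['d']>0)]; al=(A[:,:2]-[cx,q[1]])@u; la=(A[:,:2]-[cx,q[1]])@n
    e=al[(abs(la)<35)&(A[:,2]>25)&(A[:,2]<80)&(abs(al)<130)]
    print(f,'at x',cx,'y',round(q[1],1),'yaw',round(float(np.degrees(np.arctan(q[2]))),2),'zc',round(q[3],1),'n',len(S),'along ext',np.round(np.percentile(e,[1,99]),1))
    tc=np.array([580.9,105.6]);tu=np.array([np.cos(np.radians(9.3)),np.sin(np.radians(9.3))]);tn=np.array([-tu[1],tu[0]])
    D=np.array([cx,q[1]])-tc
    print('  rel tape: normal',round(D@tn,1),'along',round(D@tu,1), 'roll dir',n)
if __name__=='__main__':
    import sys
    tank(sys.argv[1],[float(v) for v in sys.argv[2:5]],*sys.argv[5:])
E
python3 ms.py scene0 605.7 -5.6 12.4;python3 ms.py top0 605.7 -5.6 12.4 top; python3 ms.py scene2 601 17 12.4
```

```text
scene0 at x 605.7 y -5.5 yaw 12.43 zc 46.2 n 1558 along ext [-77.2  99. ]
  rel tape: normal -113.7 along 6.5 roll dir [-0.21516184  0.97657841]
top0 at x 605.7 y -5.5 yaw 12.28 zc 46.2 n 1065 along ext [-99.8  96.7]
  rel tape: normal -113.6 along 6.5 roll dir [-0.21263216  0.97713232]
scene2 at x 601.0 y 16.9 yaw 12.36 zc 46.2 n 1305 along ext [-77.7  99. ]
  rel tape: normal -90.8 along 5.5 roll dir [-0.21402869  0.97682738]
```

>>> {"op": "arm_command", "data": {"slide": [[-0.4, 0, 0], [-1.2, 0, 0], [-1.8, 0, 0.6], [-1.8, 0, 1.4], [-1.8, 0, 1.4], [-1.8, 0, 1.4]], "turn": [[0, 0, 0], [0, 0, 0], [0, 0, 0], [0, 0, 0], [0, 0, 0], [0, 0, 0]], "grip": [0, 0, 0, 0, 0, 0]}}

```text
time_s: 5.05
ee_pos: [603.0, 14.1, 111.7]
ee_rot: [-96.4, 90.0, -174.1]
force: [0.8, -0.5, -0.6]
gripper_width: 91.2
```

```bash
python3 - <<'E'
from k import *
snap('scene','scene3');print(env.state()['ee_pos'],env.state()['force'])
E
python3 ms.py scene3 601 17 12.4
```

```text
[602.74084955  14.4572416  111.51294574] [-0.35164686  0.11244418  0.60726421]
scene3 at x 601.0 y 16.9 yaw 12.38 zc 46.2 n 1575 along ext [-76.6  98.4]
  rel tape: normal -90.8 along 5.5 roll dir [-0.21435604  0.97675559]
```

The scene and top fits agree. The tank rolled 22.9 mm and stayed put, with 90.8 mm left. Second stroke, with a small twist to trim the 3° yaw difference.

>>> {"op": "arm_command", "data": {"slide": [[0, 0, 0.9], [0.6, 0, 0.9], [1.3, 0, 0.9], [1.7, 0, 0.9], [1.8, 0, 0.9], [1.8, 0, 0.9], [1.8, 0, 0.7], [1.8, 0, 0.3], [1.8, 0, -0.1], [1.8, 0, -0.5], [1.8, 0, -0.9], [1.8, 0, -1.3], [1.8, 0, -1.7], [1.8, 0, -2.1], [1.8, 0, -2.5], [1.8, 0, -2.9], [1.8, 0, -3.3], [1.8, 0, -3.6], [1.8, 0, -3.6], [1.8, 0, -3.6]], "turn": [[0, 0, 0], [0, 0, 0], [0, 0, 0], [0, 0, 0], [0, 0, 0], [0, 0, 0], [0.002, 0, 0], [0.004, 0, 0], [0.006, 0, 0], [0.008, 0, 0], [0.01, 0, 0], [0.012, 0, 0], [0.014, 0, 0], [0.016, 0, 0], [0.018, 0, 0], [0.02, 0, 0], [0.02, 0, 0], [0.02, 0, 0], [0.02, 0, 0], [0.02, 0, 0]], "grip": [0, 0, 0, 0, 0, 0, 0, 0, 0, 0, 0, 0, 0, 0, 0, 0, 0, 0, 0, 0]}}

```text
time_s: 6.77
ee_pos: [595.2, 50.1, 96.1]
ee_rot: [39.6, 89.9, -39.1]
force: [-3.8, -0.3, 15.9]
gripper_width: 91.4
```

>>> {"op": "arm_command", "data": {"slide": [[0, 0, 0], [-0.4, 0, 0], [-1.2, 0, 0], [-1.8, 0, 0.6], [-1.8, 0, 1.4], [-1.8, 0, 2.3], [-1.8, 0, 2.3]], "turn": [[0, 0, 0], [0, 0, 0], [0, 0, 0], [0, 0, 0], [0, 0, 0], [0, 0, 0], [0, 0, 0]], "grip": [0, 0, 0, 0, 0, 0, 0]}}

```text
time_s: 7.35
ee_pos: [600.0, 25.4, 111.5]
ee_rot: [-24.9, 89.9, -103.8]
force: [0.7, 0.4, -0.3]
gripper_width: 91.2
```

```bash
python3 - <<'E'
from k import *
snap('scene','scene4');s=env.state();print(s['ee_pos'],s['force'],s['time_s'])
E
python3 ms.py scene4 596 39 12
```

```text
[599.65388326  26.19690304 111.39969325] [-0.7340109   0.5424993  -0.42281313] 7.4
scene4 at x 596.0 y 39.7 yaw 12.11 zc 46.1 n 1640 along ext [-77.   99.1]
  rel tape: normal -67.4 along 4.3 roll dir [-0.20974432  0.97775627]
```

>>> {"op": "arm_command", "data": {"slide": [[0.6, 0, -0.2], [1.3, 0, -0.2], [1.7, 0, -0.2], [1.8, 0, -0.2], [1.8, 0, -0.2], [1.8, 0, -0.4], [1.8, 0, -0.8], [1.8, 0, -1.2], [1.8, 0, -1.6], [1.8, 0, -2.0], [1.8, 0, -2.4], [1.8, 0, -2.8], [1.8, 0, -3.2], [1.8, 0, -3.6], [1.8, 0, -4.0], [1.8, 0, -4.4], [1.8, 0, -4.7], [1.8, 0, -4.7], [1.8, 0, -4.7]], "turn": [[0, 0, 0], [0, 0, 0], [0, 0, 0], [0, 0, 0], [0, 0, 0], [0.005, 0, 0], [0.01, 0, 0], [0.015, 0, 0], [0.02, 0, 0], [0.025, 0, 0], [0.03, 0, 0], [0.035, 0, 0], [0.04, 0, 0], [0.045, 0, 0], [0.05, 0, 0], [0.055, 0, 0], [0.06, 0, 0], [0.06, 0, 0], [0.06, 0, 0]], "grip": [0, 0, 0, 0, 0, 0, 0, 0, 0, 0, 0, 0, 0, 0, 0, 0, 0, 0, 0]}}

```text
time_s: 8.98
ee_pos: [590.6, 74.0, 96.0]
ee_rot: [56.3, 89.9, -25.8]
force: [-4.2, 0.8, 15.7]
gripper_width: 91.1
```

>>> {"op": "arm_command", "data": {"slide": [[0, 0, 0], [-0.4, 0, 0], [-1.2, 0, 0], [-1.8, 0, 0.6], [-1.8, 0, 1.4], [-1.8, 0, 2.1], [-1.8, 0, 2.1], [-1.8, 0, 2.1]], "turn": [[0, 0, 0], [0, 0, 0], [0, 0, 0], [-0.03, 0, 0], [-0.06, 0, 0], [-0.06, 0, 0], [-0.06, 0, 0], [-0.06, 0, 0]], "grip": [0, 0, 0, 0, 0, 0, 0, 0]}}

```text
time_s: 9.65
ee_pos: [593.1, 52.6, 111.4]
ee_rot: [-106.0, 89.9, 175.1]
force: [1.2, -0.1, 0.1]
gripper_width: 91.3
```

```bash
python3 - <<'E'
from k import *
snap('scene','scene5');s=env.state();print(s['ee_pos'],s['force'],s['time_s'])
E
python3 ms.py scene5 591 61 12
```

```text
[593.07023487  52.81292533 111.4262329 ] [-0.28745716 -0.13290889 -0.11348722] 9.7
scene5 at x 591.0 y 62.7 yaw 11.14 zc 46.1 n 1651 along ext [-74.5  99.6]
  rel tape: normal -43.9 along 3.0 roll dir [-0.19316038  0.9811672 ]
```

View pics/scene5.png

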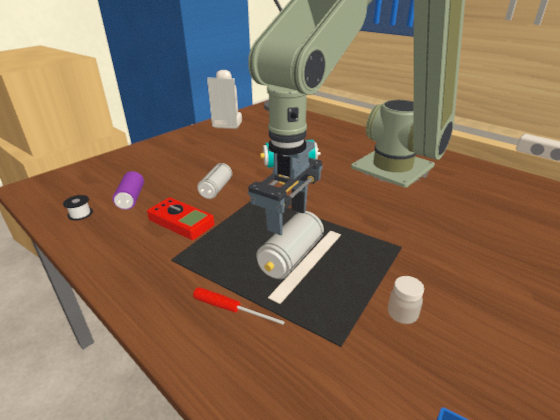

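The picture shows the tank at about (290,243), next to the tape. The fit gives 43.9 mm left and yaw down to 11.1°. Fourth stroke with the same twist.

>>> {"op": "arm_command", "data": {"slide": [[0.6, 0, 0.2], [1.3, 0, 0.2], [1.7, 0, 0.2], [1.8, 0, 0.2], [1.8, 0, 0.2], [1.8, 0, 0.0], [1.8, 0, -0.4], [1.8, 0, -0.8], [1.8, 0, -1.2], [1.8, 0, -1.6], [1.8, 0, -2.0], [1.8, 0, -2.4], [1.8, 0, -2.8], [1.8, 0, -3.2], [1.8, 0, -3.6], [1.8, 0, -3.9], [1.8, 0, -4.1], [1.8, 0, -4.1], [1.8, 0, -4.1]], "turn": [[0, 0, 0], [0, 0, 0], [0, 0, 0], [0, 0, 0], [0, 0, 0], [0.005, 0, 0], [0.01, 0, 0], [0.015, 0, 0], [0.02, 0, 0], [0.025, 0, 0], [0.03, 0, 0], [0.035, 0, 0], [0.04, 0, 0], [0.045, 0, 0], [0.05, 0, 0], [0.055, 0, 0], [0.06, 0, 0], [0.06, 0, 0], [0.06, 0, 0]], "grip": [0, 0, 0, 0, 0, 0, 0, 0, 0, 0, 0, 0, 0, 0, 0, 0, 0, 0, 0]}}

```text
time_s: 11.28
ee_pos: [585.5, 93.2, 96.1]
ee_rot: [64.6, 89.9, -17.5]
force: [-4.4, -1.0, 15.5]
gripper_width: 91.3
```

>>> {"op": "arm_command", "data": {"slide": [[0, 0, 0], [-0.4, 0, 0], [-1.2, 0, 0], [-1.8, 0, 0.6], [-1.8, 0, 1.4], [-1.8, 0, 2.1], [-1.8, 0, 2.1], [-1.8, 0, 2.1]], "turn": [[0, 0, 0], [0, 0, 0], [0, 0, 0], [-0.03, 0, 0], [-0.04, 0, 0], [-0.04, 0, 0], [-0.04, 0, 0], [-0.04, 0, 0]], "grip": [0, 0, 0, 0, 0, 0, 0, 0]}}

```text
time_s: 11.95
ee_pos: [587.9, 71.6, 111.3]
ee_rot: [-98.0, 89.9, -178.0]
force: [-0.0, 0.1, 0.2]
gripper_width: 91.1
```

```bash
python3 - <<'E'
from k import *
snap('scene','scene6');s=env.state();print(s['ee_pos'],s['force'],s['time_s'])
E
python3 ms.py scene6 586 85 11
```

```text
[587.92306408  71.91908425 111.29788778] [-0.71123301  0.34762844  0.73777744] 12.0
scene6 at x 586.0 y 84.9 yaw 10.99 zc 46.1 n 1680 along ext [-74.7 100.5]
  rel tape: normal -21.2 along 1.7 roll dir [-0.19066368  0.98165542]
```

One last stroke: 21.2 mm of roll, so about 41 mm at the fingertips.

>>> {"op": "arm_command", "data": {"slide": [[0.6, 0, -0.1], [1.3, 0, -0.1], [1.7, 0, -0.1], [1.8, 0, -0.1], [1.8, 0, -0.1], [1.8, 0, -0.3], [1.8, 0, -0.7], [1.8, 0, -1.1], [1.8, 0, -1.5], [1.8, 0, -1.9], [1.8, 0, -2.3], [1.8, 0, -2.7], [1.8, 0, -3.1], [1.8, 0, -3.5], [1.8, 0, -3.8], [1.8, 0, -4.0], [1.8, 0, -4.2], [1.8, 0, -4.2], [1.8, 0, -4.2]], "turn": [[0, 0, 0], [0, 0, 0], [0, 0, 0], [0, 0, 0], [0, 0, 0], [0.006, 0, 0], [0.012, 0, 0], [0.018, 0, 0], [0.024, 0, 0], [0.03, 0, 0], [0.036, 0, 0], [0.042, 0, 0], [0.048, 0, 0], [0.054, 0, 0], [0.06, 0, 0], [0.065, 0, 0], [0.07, 0, 0], [0.07, 0, 0], [0.07, 0, 0]], "grip": [0, 0, 0, 0, 0, 0, 0, 0, 0, 0, 0, 0, 0, 0, 0, 0, 0, 0, 0]}}

```text
time_s: 13.58
ee_pos: [580.8, 113.9, 96.0]
ee_rot: [65.2, 89.9, -18.6]
force: [-3.8, -0.5, 15.1]
gripper_width: 91.6
```

>>> {"op": "arm_command", "data": {"slide": [[0, 0, 0], [-0.4, 0, 0], [-1.2, 0, 0], [-3, 0, 0], [-6, 0, 0], [-9, 0, 0], [-12, 0, 0], [-12, 0, 0], [-12, 0, 0]], "turn": [[0, 0, 0], [0, 0, 0], [0, 0, 0], [0, 0, 0], [0, 0, 0], [0, 0, 0], [0, 0, 0], [0, 0, 0], [0, 0, 0]], "grip": [0, 0, 0, 0, 0, 0, 0, 0, 0]}}

```text
time_s: 14.33
ee_pos: [581.7, 113.7, 215.5]
ee_rot: [92.8, 89.8, 8.9]
force: [-0.0, -0.5, -0.5]
gripper_width: 91.0
```

```bash
python3 - <<'E'
from k import *
snap('scene','scene7');s=env.state();print(s['ee_pos'],s['force'],s['time_s'])
E
python3 ms.py scene7 582 105 11
```

```text
[580.70257165 113.55749307 213.73014849] [-0.43798246  0.03617005 -1.2299829 ] 14.3833
scene7 at x 582.0 y 106.4 yaw 10.21 zc 46.1 n 1732 along ext [-74.9 100.9]
  rel tape: normal 0.6 along 1.2 roll dir [-0.17722734  0.98416994]
```

View pics/scene7.png

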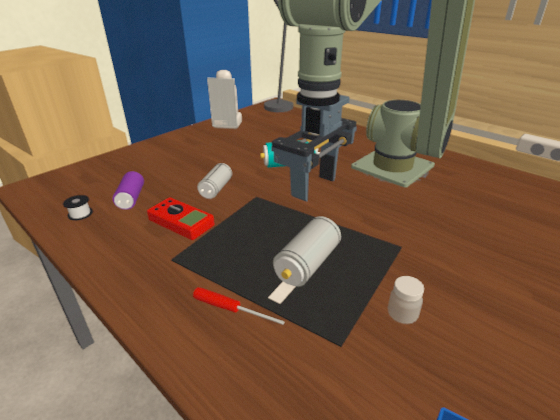

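The tank covers the tape at about (307,250), 0.6 mm off its centre line and within 1°. I'll swing the arm aside to check from the top camera.

>>> {"op": "arm_command", "data": {"slide": [[0, 0, 3], [0, 0, 6], [0, 0, 9], [0, 0, 12], [0, 0, 15], [0, 0, 18], [0, 0, 21], [0, 0, 24], [0, 0, 27], [0, 0, 30], [0, 0, 30], [0, 0, 30], [0, 0, 30]], "turn": [[0, 0, 0], [0, 0, 0], [0, 0, 0], [0, 0, 0], [0, 0, 0], [0, 0, 0], [0, 0, 0], [0, 0, 0], [0, 0, 0], [0, 0, 0], [0, 0, 0], [0, 0, 0], [0, 0, 0]], "grip": [0, 0, 0, 0, 0, 0, 0, 0, 0, 0, 0, 0, 0]}}

```text
time_s: 15.47
ee_pos: [611.9, -184.2, 212.2]
ee_rot: [-123.2, 89.8, 152.9]
force: [0.7, 0.6, -0.7]
gripper_width: 90.9
```

```bash
python3 - <<'E'
from k import *
snap('top','top8');snap('scene','scene8');s=env.state();print(s['ee_pos'],s['force'],s['time_s'])
for l in ['jar','driver','meter']:
    print(l,[(np.round(r['point']),round(r['p'],2)) for r in env.search_frame('top',l)][:1])
E
python3 ms.py top8 582 106 10.2 top;python3 ms.py scene8 582 106 10.2
```

```text
[ 612.23801084 -183.51458089  213.10228204] [ 0.51967584  0.31163775 -0.77870335] 15.5667
jar [(array([556., 328.,  74.]), 0.66)]
driver [(array([798.,  56.,  23.]), 0.74)]
meter []
top8 at x 582.0 y 106.3 yaw 10.55 zc 46.1 n 1067 along ext [-96.5  96.9]
  rel tape: normal 0.5 along 1.2 roll dir [-0.18315271  0.98308447]
scene8 at x 582.0 y 106.4 yaw 10.22 zc 46.1 n 1716 along ext [-75.8 101. ]
  rel tape: normal 0.6 along 1.2 roll dir [-0.17739893  0.98413902]
```

View pics/top8.png

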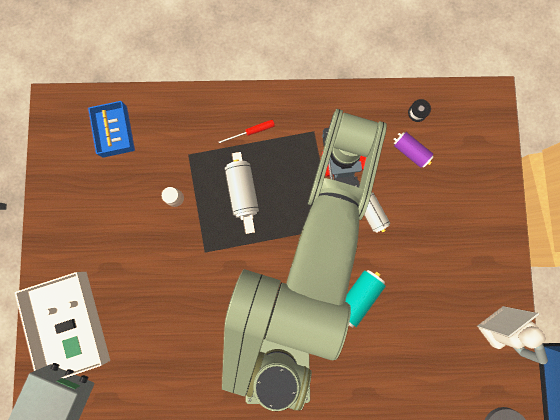

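The tank at (241,187) lies on the tape, and the tape shows past both ends at (237,156) and (250,225). The jar and screwdriver haven't moved. The meter is hidden here by the raised arm, but sits in its original place in the scene view. Handing in.

```bash
python3 -c "
from workcell import env
print(env.job_done())"
```

```text
the job is handed in; nothing more can be done
None
```

I rolled the large steel tank about 114 mm onto the tape in five fingertip strokes on its top, and handed the job in at about 16 s of the 64 s allowed. The vertical force on the tool was about 12–16 N at the end of each stroke. I added a slight twist to the last four strokes, which cut the tank's angle to the tape from about 3° to about 1°.

**Final position:** The top and scene cameras agree that the tank's middle line is about 0.6 mm from the tape's centre line and about 1 mm off along it. Both ends lie inside the tape, with roughly 40 mm to spare at each. The two cameras differ slightly on the tank's angle to the tape, 0.9° (scene) against 1.25° (top). The tank read the same before and after I swung the arm aside.

**Bystanders and arm:** The jar and screwdriver were re-detected within 2–4 mm of where they started, which is the detector's accuracy. The meter was not re-detected because the raised arm hid it from the top camera. In the scene picture after the last stroke it looked unmoved, and the arm only crossed it high overhead. The arm finished raised and touching nothing, about 290 mm to one side of the tank.

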